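# Tap a steel liner cup square into a turned wooden mug

### The job

One of the turned wooden mugs on the stall still has its steel liner cup sticking up out of the bore and sitting a little crooked. Tap the liner fully home, a few millimetres at a time and alternately around its rim so that it goes in square and never leans more than a few degrees, until its lip sits flat on the wood all round. Leave the mug standing where it is and do not disturb the other things on the table.

Things in the scene. Friction and masses are not known exactly. Their poses are not given: they have to be found in the camera images.
- mug: the mug to be worked on: a loose turned wooden mug, 93 to 97 mm across, about 0.55 kg with its liner, upright on the table in any one of three places, among two finished mugs. Wooden rim 105 mm high, wall 8 mm thick, bore 77 mm wide; D handle on its own +x side, out to 88 mm from the axis and up to 90 mm high. Origin at the centre of its underside
- mug_rim (a point): centre of that mug's mouth, level with the top of its wooden rim (105 mm above the table); own z points up along the mug's axis
- liner_lip (a point): the bright steel liner in that mug: an open cup 78 mm deep with a rolled lip round its mouth, the lip 88 mm outside and 74 mm inside diameter (its middle at 40 mm radius), 4 mm thick. This point is the centre of the mouth, level with the lip's top face; own z points up along the liner's axis. Fully home, it lies 4 mm above mug_rim
- liner: the same liner; origin at the centre of the lip's underside. At first it is 10 to 18 mm proud and leans up to 3.5 degrees any way. Press fit: stays where left; 8 to 12 N down on one side of the lip sinks that side as far as it is pushed, turning the liner about the opposite edge, which stays up. Its lip stops hard on the wood; 25 N does no harm
- mug_b: a finished wooden mug, same shape and size as the one to be worked on (97 mm across, rim 105 mm high, handle on its own +x side to 88 mm from the axis), but with its steel liner already fully home; origin at the centre of its underside
- mug_c: a finished wooden mug, same shape and size as the one to be worked on (97 mm across, rim 105 mm high, handle on its own +x side to 88 mm from the axis), but with its steel liner already fully home; origin at the centre of its underside
- mallet: a turned wooden carver's mallet lying on its side, 245 mm long, head 68 mm thick; origin on the table below the middle of its length, own x along it towards the head
- glass_mug: an empty glass mug, 76 mm across, 105 mm high, handle on its own +y side; origin at the centre of its underside
- cheese: a block of pale cheese with rind, 100 by 80 mm, 76 mm high; origin at the centre of its underside
- bread: a round loaf of floury bread, 176 mm across, 76 mm high; origin at the centre of its underside
- ladle: a carved wooden ladle lying bowl up, 300 mm long, bowl 88 mm across at its own +x end, 43 mm high; origin on the table below the middle of its length
There are look-alikes about, which are no part of the job. Leave any turquoise or yellow look-alike of the mug alone.

How it is judged:
By the outcome, as a careful person would: the job done as asked, in the order asked, and still so for the second after the job is handed in, with the robot touching nothing.
It also fails if it takes over 69 s, if anything falls off the work surface, if the arm or the gripper's body presses on something with over 40 N, if the wrist force passes 120 N, or if a joint passes its speed limit or range.

### The arm

A 6-joint arm with a two-finger parallel gripper is mounted at the origin on the work surface. World frame = base frame: x ahead of the robot, y to its left, z up, the work surface at z = 0. Lengths are in mm, angles in rad, forces in N, time in s.
With the tool pointing down it reaches from about 275 to 1000 mm from the base axis. Payload 8.4 kg.
Tool frame: the origin (TCP) lies midway between the tips of the shut fingers; the grasp point (between the pads) lies 19 mm behind it; z points along the fingers, x is the direction in which the jaws open and shut, and the axes are right-handed (so a half turn about z gives the same grasp; the last joint's range is limited). The gripper opens to 85 mm and grips with 20 to 120 N. Pads are 22 mm wide; open, the fingers measure 114 mm over their backs; the gripper's body (76 mm by 85 mm) begins 54 mm behind the grasp point. The pads swing forward as they close: fully open they stand 13 mm farther back than shut.
Start: joints at [1.243, 0.353, 1.633, -0, 1.155, -0.002], TCP at [200.04, 592.125, 231.281] pointing down, gripper open.
Joint ranges: [-2.63, 2.63], [-0.92, 2.1], [0.06, 2.66], [-1.3, 4.44], [0, 2.69], [-3.02, 3.02]. Speed limits (rad/s): [2.22, 2.22, 2.79, 3.14, 3.14, 3.14].

### API

Orientations are given as [roll, pitch, yaw] about the fixed x, y, z axes, in that order (R = Rz(yaw) Ry(pitch) Rx(roll)).
In Python, from rig import sense, grab_frame, camera_model, job gives the robot as it stands.
- The arm moves only by the tool arm_command, never from a script. Its argument "plan" is a list of rows, each an object with "translation": the shift along the tool's x, y, z in cm, a list of three; "twist": the turn about the tool's z in rad; "gripper": the opening, from 0 (shut) to 1 (fully open). A call has exactly 5 rows; each row is the pose to reach, as a shift and turn from the pose measured when the call began, along the tool's axes at that moment; what a row does not reach only later rows make up. A row lasts 1/12 s, in which the tool goes at most 41.7 mm and 7.16 degrees, less where a joint would pass 70% of its speed; a pose out of reach is approached as far as the arm can. A call with a gripper value outside its range is refused whole. The fingers move at their own pace and stop on an object; "squeeze" is the grip in N (left out, the last holds). Time passes only in rows, so rows that repeat a pose let the fingers close, or fill a call up. It gives the time, the measured TCP pose, the force and the opening at its end, in the units of the state.
- sense(): the state, without advancing time (a new reading comes with each control period).
- grab_frame(name): name is "scene" or "top" or "wrist"; returns the picture (384x512x3 uint8, blue, green, red); there is no depth.
- camera_model(name): a dict with "fx", "fy", "cx", "cy" (pixels), "pose" (4x4, takes a point from camera to world coordinates). Camera axes: x right, y down, z forward; pixel columns grow to the right and rows downward; lengths in mm; the calibration is good to about 2 mm. The wrist camera is an equidistant fisheye: a pixel r from the principal point sees the ray r / f radians off the axis. A picture is of the moment at which its call begins: read the wrist's pose just before it. camera_model takes no time and is no camera call; for the wrist camera it gives the pose at the moment of the call.
- job.sign_off(): hands the job in, once; it reports no verdict.
The state is a dict: "clock": time; "qpos": joint angles; "qvel": joint speeds; "joint_efforts": joint torques, N m; "eef_pos": TCP position; "tcp_rot": TCP orientation; "contact_force": force on the tool from outside, world axes, zero at the start; "wrist_torque": the same for the moment, N m; "opening": opening from 0.0 (shut) to 1.0 (fully open).
Only numpy, scipy, OpenCV 4.12 (cv2) and the standard library are available. Lean on these libraries where they do the work, as an engineer would, in place of code of your own. Each camera call takes 0.05 s, during which the arm holds its last target.

## Working session

There is one attempt and no reset: what is moved stays moved. The work goes in short steps, Python scripts to look and compute and a tool call to move; the robot and the scene stay as the last step left them, time stands still between calls to the robot, and variables do not carry over. Pictures are saved under pics/ and viewed, and the job is handed in when it is done.

Besides the shell and the picture viewer there is one more tool, called as name(argument=value, ...) on one line, values as JSON. arm_command: Moves the arm, as the interface text tells. Its arguments: {"type":"object","properties":{"plan":{"type":"array","items":{"type":"object","properties":{"translation":{"type":"array","items":{"type":"number"}},"twist":{"type":"number"},"gripper":{"type":"number"}}}},"squeeze":{"type":"number"}},"required":["plan"]}

```bash
mkdir -p pics; ls
cat > h.py <<'E'
import numpy as np, cv2
from rig import sense, grab_frame, camera_model, job
E
python3 - <<'E'
from h import *
print(sense())
for n in ("scene","top","wrist"):
    m=camera_model(n); print(n,{k:np.round(v,4).tolist() for k,v in m.items()})
    cv2.imwrite(f"pics/{n}0.png",grab_frame(n))
E
```

```text
pics
{'clock': 0.0, 'qpos': array([ 1.24258200e+00,  3.53664761e-01,  1.63416501e+00, -3.47537964e-05,
        1.15521840e+00, -2.38381759e-03]), 'qvel': array([-0.00066166,  0.00098941,  0.00087609, -0.00027132, -0.0009382 ,
       -0.00027205]), 'joint_efforts': array([ 1.96560732e-04, -6.05256701e+01, -3.42079389e+01,  6.06044205e-05,
        8.94427387e-03, -4.36610918e-06]), 'eef_pos': array([199.89874081, 591.640311  , 230.53810781]), 'tcp_rot': array([3.14156435e+00, 1.45559410e-03, 1.24497985e+00]), 'contact_force': array([-0.16949535,  1.13008213,  0.54227137]), 'wrist_torque': array([-0.00515724, -0.03505349,  0.00029045]), 'opening': 1.0012160462298094}
scene {'fx': 375.8261, 'fy': 375.8261, 'cx': 256.229, 'cy': 195.4313, 'pose': [[0.3268, 0.6501, -0.686, 1335.5744], [0.9451, -0.2281, 0.2341, -254.0161], [-0.0043, -0.7248, -0.689, 906.738], [0.0, 0.0, 0.0, 1.0]]}
top {'fx': 456.4127, 'fy': 456.4127, 'cx': 261.8142, 'cy': 195.0781, 'pose': [[0.0182, -0.9984, 0.0533, 470.569], [-0.9998, -0.0181, 0.0032, 28.3531], [-0.0022, -0.0533, -0.9986, 1302.9821], [0.0, 0.0, 0.0, 1.0]]}
wrist {'fx': 297.3186, 'fy': 297.3186, 'cx': 250.6024, 'cy': 193.0534, 'pose': [[0.3192, 0.9106, 0.2624, 132.5936], [0.9477, -0.306, -0.0909, 614.0743], [-0.0025, 0.2777, -0.9607, 372.8049], [0.0, 0.0, 0.0, 1.0]]}
```

View pics/scene0.png

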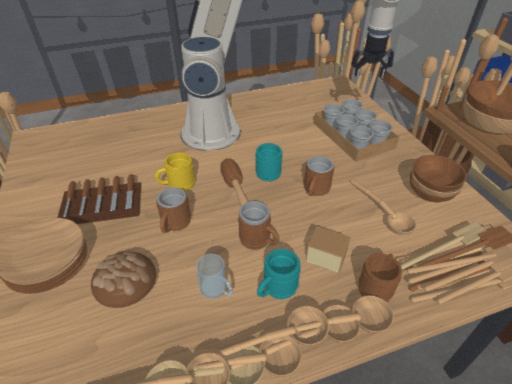

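View pics/top0.png

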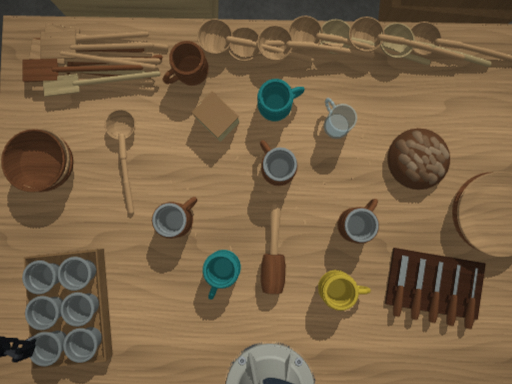

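View pics/wrist0.png

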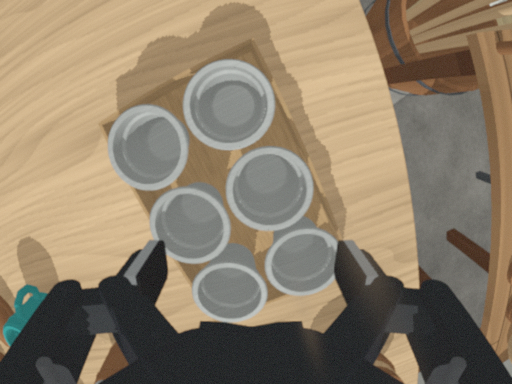

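The scene view shows three brown mugs with steel liners at scene pixels (173,205), (255,215) and (319,170), which are (360,224), (280,165) and (172,218) in the top view. The other look-alikes are the turquoise mugs (268,160) and (281,272), the yellow mug (179,170), the glass mug (212,275), the brown cup (380,275) and the tray of loose liners (355,125). Next I'll crop the three mugs.

Run:
```python
import cv2,numpy as np
s=cv2.imread('pics/scene0.png');t=cv2.imread('pics/top0.png')
c=lambda im,x,y,r=28:cv2.resize(im[y-r:y+r,x-r:x+r],(260,260),interpolation=cv2.INTER_CUBIC)
a=np.hstack([c(s,173,208),c(s,258,222),c(s,318,175)]);b=np.hstack([c(t,360,222),c(t,280,165),c(t,172,218)])
cv2.imwrite('pics/crop0.png',np.vstack([a,b]))
```

```text
(no output)
```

View pics/crop0.png

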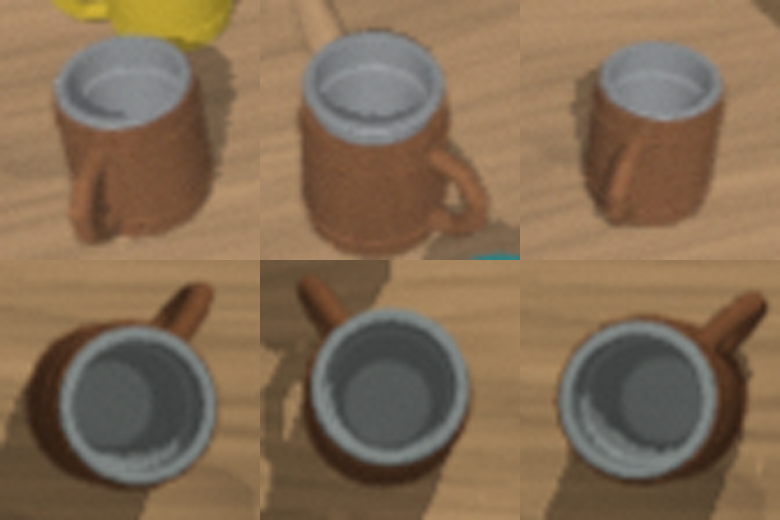

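The middle mug (scene 255,215 and top 280,165) is the one with its liner proud: a steel band shows below the lip, while the other two sit flush. Next I'll find its position.

```bash
cat >> h.py <<'E'
def ray(n,uv,m=None):
    m=m or camera_model(n); uv=np.atleast_2d(uv).astype(float)
    x=(uv[:,0]-m['cx'])/m['fx']; y=(uv[:,1]-m['cy'])/m['fy']
    if n=='wrist':
        r=np.hypot(x,y)+1e-12; d=np.c_[np.sin(r)*x/r,np.sin(r)*y/r,np.cos(r)]
    else:
        d=np.c_[x,y,np.ones_like(x)]; d/=np.linalg.norm(d,axis=1)[:,None]
    P=np.array(m['pose']); return P[:3,3],d@P[:3,:3].T
def onz(n,uv,z,m=None):
    o,d=ray(n,uv,m); return o+d*((z-o[2])/d[:,2])[:,None]
def steel(im):
    hsv=cv2.cvtColor(im,cv2.COLOR_BGR2HSV)
    return ((hsv[...,1]<70)&(hsv[...,2]>60)).astype(np.uint8)*255
def tri(a,b):
    (o1,d1),(o2,d2)=a,b; d1=d1[0];d2=d2[0]
    s=np.linalg.lstsq(np.c_[d1,-d2],o2-o1,rcond=None)[0]
    p,q=o1+s[0]*d1,o2+s[1]*d2; return (p+q)/2,np.linalg.norm(p-q)
E
python3 - <<'E'
from h import *
C={}
for n,(x,y) in dict(scene=(255,213),top=(280,165)).items():
    im=cv2.imread(f'pics/{n}0.png'); m=steel(im); w=np.zeros_like(m); cv2.circle(w,(x,y),30,255,-1)
    m&=w; cs,_=cv2.findContours(m,cv2.RETR_EXTERNAL,cv2.CHAIN_APPROX_NONE); c=max(cs,key=cv2.contourArea)
    e=cv2.fitEllipse(cv2.convexHull(c)) ; print(n,e,cv2.boundingRect(c)); C[n]=e[0]
    for z in (109,120,125): 
        p=onz(n,c[:,0],z); cc,r=cv2.minEnclosingCircle(p[:,:2].astype(np.float32)); print(z,onz(n,[e[0]],z)[0].round(1),r)
print(tri(ray('scene',C['scene']),ray('top',C['top'])))
for uv in [(265,144),(360,224),(172,218),(236,240)]: print(uv,onz('top',[uv],90)[0].round())
E
```

```text
scene ((253.8805694580078, 212.3157196044922), (24.809825897216797, 30.291959762573242), 89.4370346069336) (239, 201, 31, 24)
109 [607.2 -13.1 109. ] 49.97518539428711
120 [617.2 -16.4 120. ] 49.286067962646484
125 [621.8 -17.9 125. ] 48.9727783203125
top ((279.4386291503906, 163.88320922851562), (33.9403190612793, 34.10142135620117), 154.1982879638672) (263, 147, 34, 34)
109 [617.2 -12.7 109. ] 45.11581802368164
120 [615.9 -12.3 120. ] 44.70021057128906
125 [615.3 -12.1 125. ] 44.511085510253906
(array([615.61981937, -14.02711564, 117.66808625]), np.float64(3.4549931425550215))
(265, 144) [672.  26.  90.]
(360, 224) [ 463. -229.   90.]
(172, 218) [470. 270.  90.]
(236, 240) [415.  98.  90.]
```

arm_command(plan=[{"translation":[-44,58.7,-3],"twist":1.245,"gripper":1},{"translation":[-44,58.7,-3],"twist":1.245,"gripper":1},{"translation":[-44,58.7,-3],"twist":1.245,"gripper":1},{"translation":[-44,58.7,-3],"twist":1.245,"gripper":1},{"translation":[-44,58.7,-3],"twist":1.245,"gripper":1}])

```text
clock: 0.57
eef_pos: [318.3, 418.7, 239.6]
tcp_rot: [3.141, 0.001, 0.614]
contact_force: [0.4, 0.5, 1.0]
opening: 0.999
```

arm_command(plan=[{"translation":[-0.5,52.5,-2],"twist":0.614,"gripper":1},{"translation":[-0.5,52.5,-2],"twist":0.614,"gripper":1},{"translation":[-0.5,52.5,-2],"twist":0.614,"gripper":1},{"translation":[-0.5,52.5,-2],"twist":0.614,"gripper":1},{"translation":[-0.5,52.5,-2],"twist":0.614,"gripper":1}])

```text
clock: 0.98
eef_pos: [436.6, 247.2, 247.9]
tcp_rot: [3.141, 0.0, -0.006]
contact_force: [1.0, 1.1, -0.2]
opening: 1.002
```

arm_command(plan=[{"translation":[18,16.7,-1],"twist":0,"gripper":1},{"translation":[18,16.7,-1],"twist":0,"gripper":1},{"translation":[18,16.7,-1],"twist":0,"gripper":1},{"translation":[18,16.7,-1],"twist":0,"gripper":1},{"translation":[18,16.7,-1],"twist":0,"gripper":1}])

```text
clock: 1.4
eef_pos: [588.4, 104.2, 256.4]
tcp_rot: [3.141, 0.0, -0.006]
contact_force: [0.5, 0.8, 0.6]
opening: 0.999
```

arm_command(plan=[{"translation":[4,4,0],"twist":0,"gripper":1},{"translation":[4,4,0],"twist":0,"gripper":1},{"translation":[4,4,0],"twist":0,"gripper":1},{"translation":[4,4,0],"twist":0,"gripper":1},{"translation":[4,4,0],"twist":0,"gripper":1}])

```text
clock: 1.82
eef_pos: [627.1, 64.7, 255.9]
tcp_rot: [3.141, 0.002, -0.006]
contact_force: [-0.0, -0.5, -0.9]
opening: 1.0
```

Run:
```python
from h import *
s=sense(); m=camera_model('wrist'); im=grab_frame('wrist'); cv2.imwrite('pics/w1.png',im)
np.save('w1.npy',m,allow_pickle=True); print(s['eef_pos'],s['qvel'].round(3),np.array(m['pose']).round(2))
```

```text
[627.09091347  64.71141949 255.93320282] [ 0.017 -0.012  0.004 -0.001 -0.003 -0.002] [[ 1.0000e+00 -0.0000e+00 -0.0000e+00  6.2731e+02]
 [-0.0000e+00 -9.6000e-01 -2.8000e-01  1.3497e+02]
 [-0.0000e+00  2.8000e-01 -9.6000e-01  3.9807e+02]
 [ 0.0000e+00  0.0000e+00  0.0000e+00  1.0000e+00]]
```

View pics/w1.png

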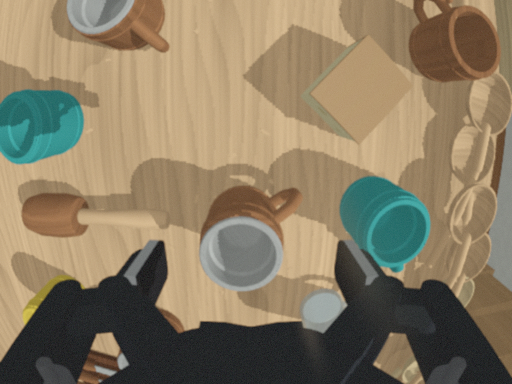

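The target mug is at (242,252) between the fingertips, with its handle pointing up and right. I'll take a second view from the far side.

arm_command(plan=[{"translation":[-1,15,0],"twist":0,"gripper":1},{"translation":[-1,15,0],"twist":0,"gripper":1},{"translation":[-1,15,0],"twist":0,"gripper":1},{"translation":[-1,15,0],"twist":0,"gripper":1},{"translation":[-1,15,0],"twist":0,"gripper":1}])

```text
clock: 2.28
eef_pos: [615.2, -87.8, 256.6]
tcp_rot: [3.14, 0.001, -0.007]
contact_force: [0.0, -0.0, 0.1]
opening: 1.003
```

Run:
```python
from h import *
s=sense(); m=camera_model('wrist'); im=grab_frame('wrist'); cv2.imwrite('pics/w2.png',im)
np.save('w2.npy',m,allow_pickle=True); print(s['eef_pos'],s['qvel'].round(3))
```

```text
[615.1835889  -87.81463175 256.58230169] [0.062 0.001 0.001 0.037 0.002 0.067]
```

View pics/w2.png

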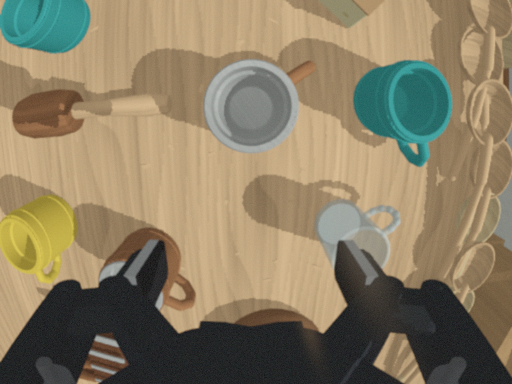

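The target's liner is now the clean ring at (251,105) in view 2. I'll match the lip outline between the two views by epipolar angle and triangulate it.

```bash
cat >> h.py <<'E'
def lipc(im,c,R):
    hsv=cv2.cvtColor(im,cv2.COLOR_BGR2HSV); m=((hsv[...,1]<60)&(hsv[...,2]>40)).astype(np.uint8)*255
    w=np.zeros_like(m); cv2.circle(w,c,R,255,-1); m&=w
    m=cv2.morphologyEx(m,cv2.MORPH_OPEN,np.ones((3,3),np.uint8))
    cs,_=cv2.findContours(m,cv2.RETR_EXTERNAL,cv2.CHAIN_APPROX_NONE); c=max(cs,key=cv2.contourArea)
    h=cv2.convexHull(c); e=cv2.fitEllipse(c); 
    return c[:,0],e
def epts(e,n=72):
    (cx,cy),(a,b),th=e; t=np.linspace(0,2*np.pi,n,endpoint=False); th=np.deg2rad(th)
    x,y=a/2*np.cos(t),b/2*np.sin(t); return np.c_[cx+x*np.cos(th)-y*np.sin(th),cy+x*np.sin(th)+y*np.cos(th)]
def stereo(e1,m1,e2,m2):
    P1=epts(e1,720);P2=epts(e2,720); o1,d1=ray('wrist',P1,m1); o2,d2=ray('wrist',P2,m2)
    b=(o2-o1)/np.linalg.norm(o2-o1); u=np.cross(b,[0,0,1.]);u/=np.linalg.norm(u);v=np.cross(u,b)
    ph=lambda d:np.arctan2(d@u,-(d@v)); al=lambda d:d@b
    def split(d):
        p,a=ph(d),al(d); lo,hi=p.argmin(),p.argmax()
        f=lambda q: a[[lo,hi]].mean()
        i=np.arange(len(p)); lo_,hi_=sorted((lo,hi)); A=(i>=lo_)&(i<=hi_)
        s=[A,~A]
        if a[A].mean()>a[~A].mean(): s=s[::-1]
        return p,s
    p1,s1=split(d1);p2,s2=split(d2); out=[]
    for k in (0,1):
        i1=np.where(s1[k])[0];i2=np.where(s2[k])[0]
        lo=max(p1[i1].min(),p2[i2].min());hi=min(p1[i1].max(),p2[i2].max())
        for p in np.linspace(lo+.03*(hi-lo),hi-.03*(hi-lo),30):
            a=i1[np.abs(p1[i1]-p).argmin()];c=i2[np.abs(p2[i2]-p).argmin()]
            out.append(tri((o1,d1[a:a+1]),(o2,d2[c:c+1]))[0])
    return np.array(out)
E
python3 - <<'E'
from h import *
E=[];M=[]
for n,c,R in (('w1',(242,252),50),('w2',(251,105),54)):
    im=cv2.imread(f'pics/{n}.png'); c_,e=lipc(im,c,R); E.append(e);M.append(np.load(n+'.npy',allow_pickle=True).item()); print(e,len(c_))
    v=im.copy(); cv2.ellipse(v,e,(0,0,255),1); x,y=c; cv2.imwrite(f'pics/{n}e.png',cv2.resize(v[y-60:y+60,x-60:x+60],(400,400)))
    for z in (121,): p=onz('wrist',epts(e),z,M[-1]); print(p.mean(0).round(1), np.ptp(p,axis=0).round(1))
P=stereo(E[0],M[0],E[1],M[1]); A=np.c_[P[:,:2]-P[:,:2].mean(0),np.ones(len(P))]
s=np.linalg.lstsq(A,P[:,2],rcond=None)[0]; print(P.mean(0),np.ptp(P,axis=0),'slope deg',np.rad2deg(s[:2]),s[2],np.std(P[:,2]-A@s))
cv2.imwrite('pics/we.png',np.hstack([cv2.imread('pics/w1e.png'),cv2.imread('pics/w2e.png')]))
E
```

```text
((240.68856811523438, 253.56900024414062), (74.30941772460938, 83.45170593261719), 94.71784210205078) 225
[615.3 -13.4 121. ] [88.2 89.6  0. ]
((250.79310607910156, 105.7144775390625), (93.84937286376953, 95.17778015136719), 95.69053649902344) 269
[615.  -14.5 121. ] [88.3 88.4  0. ]
[615.18438618 -14.66504807 120.80572841] [85.13689302 88.46895733  3.16633957] slope deg [-0.31871929 -1.39099408] 120.80572840578321 0.523580675210942
```

View pics/we.png

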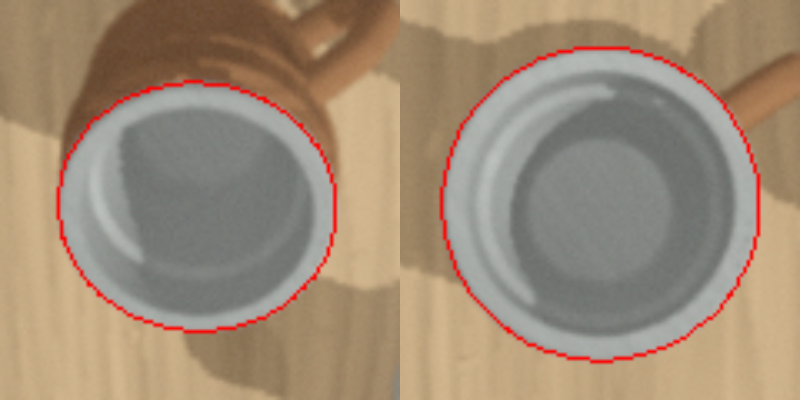

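The lip centre is about (615,-14,121). Its outline measures 88 mm, as it should, and it sits about 12 mm proud. It leans about 1.4°, with the -y side high. I'll shut the gripper, go above the -y side of the lip and press that side first.

arm_command(plan=[{"translation":[0,-3.4,5],"twist":0,"gripper":0},{"translation":[0,-3.4,8],"twist":0,"gripper":0},{"translation":[0,-3.4,11],"twist":0,"gripper":0},{"translation":[0,-3.4,12],"twist":0,"gripper":0},{"translation":[0,-3.4,12],"twist":0,"gripper":0}], squeeze=40)

```text
clock: 2.75
eef_pos: [613.3, -49.8, 134.0]
tcp_rot: [-3.141, 0.007, -0.005]
contact_force: [-0.3, 0.2, -0.0]
opening: 0.298
```

arm_command(plan=[{"translation":[0,0,0],"twist":0,"gripper":0},{"translation":[0,0,0],"twist":0,"gripper":0},{"translation":[0,0,0.3],"twist":0,"gripper":0},{"translation":[0,0,0.6],"twist":0,"gripper":0},{"translation":[0,0,0.8],"twist":0,"gripper":0}])

```text
clock: 3.17
eef_pos: [613.8, -50.0, 126.8]
tcp_rot: [-3.142, 0.005, -0.005]
contact_force: [0.6, 0.7, 0.5]
opening: 0.002
```

arm_command(plan=[{"translation":[0.1,0.4,0.1],"twist":0,"gripper":0},{"translation":[0.1,0.4,0.2],"twist":0,"gripper":0},{"translation":[0.1,0.4,0.3],"twist":0,"gripper":0},{"translation":[0.1,0.4,0.35],"twist":0,"gripper":0},{"translation":[0.1,0.4,0.4],"twist":0,"gripper":0}])

```text
clock: 3.58
eef_pos: [615.1, -54.4, 123.3]
tcp_rot: [3.141, 0.004, -0.005]
contact_force: [-1.3, -1.8, 8.2]
opening: 0.002
```

arm_command(plan=[{"translation":[0,0,0.05],"twist":0,"gripper":0},{"translation":[0,0,0.1],"twist":0,"gripper":0},{"translation":[0,0,0.1],"twist":0,"gripper":0},{"translation":[0,0,0.15],"twist":0,"gripper":0},{"translation":[0,0,0.15],"twist":0,"gripper":0}])

```text
clock: 4.0
eef_pos: [615.2, -54.5, 122.7]
tcp_rot: [3.141, 0.004, -0.005]
contact_force: [-2.5, -0.6, 9.4]
opening: 0.001
```

Contact on the -y side is at z≈123.4 with 8–9 N. I'll push this side down about 3 mm.

arm_command(plan=[{"translation":[0,0,0.1],"twist":0,"gripper":0},{"translation":[0,0,0.2],"twist":0,"gripper":0},{"translation":[0,0,0.25],"twist":0,"gripper":0},{"translation":[0,0,0.3],"twist":0,"gripper":0},{"translation":[0,0,0.3],"twist":0,"gripper":0}])

```text
clock: 4.42
eef_pos: [615.2, -54.6, 120.6]
tcp_rot: [3.141, 0.004, -0.005]
contact_force: [-3.7, -0.3, 8.5]
opening: 0.002
```

arm_command(plan=[{"translation":[0,0,-1.2],"twist":0,"gripper":0},{"translation":[0,-4,-1.2],"twist":0,"gripper":0},{"translation":[0,-8.0,-1.2],"twist":0,"gripper":0},{"translation":[0,-8.0,-1.0],"twist":0,"gripper":0},{"translation":[0,-8.0,-0.5],"twist":0,"gripper":0}])

```text
clock: 4.83
eef_pos: [616.3, 27.3, 126.6]
tcp_rot: [3.141, 0.002, -0.002]
contact_force: [-0.4, -0.1, 0.7]
opening: -0.001
```

arm_command(plan=[{"translation":[0,0,0.1],"twist":0,"gripper":0},{"translation":[0,0,0.2],"twist":0,"gripper":0},{"translation":[0,0,0.3],"twist":0,"gripper":0},{"translation":[0,0,0.4],"twist":0,"gripper":0},{"translation":[0,0,0.45],"twist":0,"gripper":0}])

```text
clock: 5.25
eef_pos: [616.3, 26.6, 122.0]
tcp_rot: [3.141, 0.002, -0.003]
contact_force: [-0.4, -0.9, 1.2]
opening: 0.001
```

arm_command(plan=[{"translation":[-0.1,0,0.1],"twist":0,"gripper":0},{"translation":[-0.1,0,0.15],"twist":0,"gripper":0},{"translation":[-0.1,0,0.2],"twist":0,"gripper":0},{"translation":[-0.1,0,0.25],"twist":0,"gripper":0},{"translation":[-0.1,0,0.25],"twist":0,"gripper":0}])

```text
clock: 5.67
eef_pos: [616.3, 26.5, 120.8]
tcp_rot: [3.141, 0.0, -0.003]
contact_force: [-0.9, 1.6, 8.1]
opening: 0.001
```

The +y side is at about 120.8 and the -y side at 120.6, so y is now level. Next I'll probe the ±x sides.

arm_command(plan=[{"translation":[0,0,-1.0],"twist":0,"gripper":0},{"translation":[2,2,-1.0],"twist":0,"gripper":0},{"translation":[3.9,4.1,-1.0],"twist":0,"gripper":0},{"translation":[3.9,4.1,-0.8],"twist":0,"gripper":0},{"translation":[3.9,4.1,-0.3],"twist":0,"gripper":0}])

```text
clock: 6.08
eef_pos: [656.2, -15.8, 124.6]
tcp_rot: [3.141, -0.002, -0.005]
contact_force: [-0.6, 1.2, -0.7]
opening: 0.0
```

arm_command(plan=[{"translation":[0,0,0.1],"twist":0,"gripper":0},{"translation":[0,0,0.2],"twist":0,"gripper":0},{"translation":[0,0,0.3],"twist":0,"gripper":0},{"translation":[0,0,0.35],"twist":0,"gripper":0},{"translation":[0,0,0.4],"twist":0,"gripper":0}])

```text
clock: 6.5
eef_pos: [655.9, -15.3, 120.6]
tcp_rot: [3.141, -0.002, -0.005]
contact_force: [-0.3, -1.1, 0.8]
opening: 0.004
```

arm_command(plan=[{"translation":[-0.1,0,0.1],"twist":0,"gripper":0},{"translation":[-0.1,0,0.15],"twist":0,"gripper":0},{"translation":[-0.1,0,0.2],"twist":0,"gripper":0},{"translation":[-0.1,0,0.25],"twist":0,"gripper":0},{"translation":[-0.1,0,0.25],"twist":0,"gripper":0}])

```text
clock: 6.92
eef_pos: [655.7, -15.2, 119.4]
tcp_rot: [3.141, -0.004, -0.005]
contact_force: [-1.8, 0.2, 7.9]
opening: 0.003
```

The +x side is at about 119.4, so -x should be near 122. I'll probe -x and press it next.

arm_command(plan=[{"translation":[0,0,-1.4],"twist":0,"gripper":0},{"translation":[-4,0,-1.4],"twist":0,"gripper":0},{"translation":[-8,0,-1.4],"twist":0,"gripper":0},{"translation":[-8.1,0,-1.1],"twist":0,"gripper":0},{"translation":[-8.1,0,-0.6],"twist":0,"gripper":0}])

```text
clock: 7.33
eef_pos: [572.5, -14.6, 125.3]
tcp_rot: [3.142, -0.002, -0.005]
contact_force: [1.0, 0.3, 0.8]
opening: -0.003
```

arm_command(plan=[{"translation":[0,0,0.1],"twist":0,"gripper":0},{"translation":[0,0,0.2],"twist":0,"gripper":0},{"translation":[0,0,0.3],"twist":0,"gripper":0},{"translation":[0,0,0.4],"twist":0,"gripper":0},{"translation":[0,0,0.45],"twist":0,"gripper":0}])

```text
clock: 7.75
eef_pos: [573.7, -14.6, 121.3]
tcp_rot: [3.142, -0.004, -0.005]
contact_force: [-1.7, -0.4, 8.9]
opening: 0.0
```

arm_command(plan=[{"translation":[0.1,0,0.1],"twist":0,"gripper":0},{"translation":[0.1,0,0.2],"twist":0,"gripper":0},{"translation":[0.1,0,0.3],"twist":0,"gripper":0},{"translation":[0.1,0,0.4],"twist":0,"gripper":0},{"translation":[0.1,0,0.4],"twist":0,"gripper":0}])

```text
clock: 8.17
eef_pos: [574.6, -14.8, 117.7]
tcp_rot: [3.141, -0.002, -0.004]
contact_force: [-5.2, -0.6, 9.3]
opening: 0.002
```

arm_command(plan=[{"translation":[0,0,-1.0],"twist":0,"gripper":0},{"translation":[4,0,-1.0],"twist":0,"gripper":0},{"translation":[8.05,0,-1.0],"twist":0,"gripper":0},{"translation":[8.05,0,-0.8],"twist":0,"gripper":0},{"translation":[8.05,0,-0.4],"twist":0,"gripper":0}])

```text
clock: 8.58
eef_pos: [657.9, -15.2, 122.6]
tcp_rot: [3.141, -0.005, -0.004]
contact_force: [-0.5, -0.2, -0.1]
opening: -0.003
```

arm_command(plan=[{"translation":[0,0,0.15],"twist":0,"gripper":0},{"translation":[0,0,0.3],"twist":0,"gripper":0},{"translation":[0,0,0.4],"twist":0,"gripper":0},{"translation":[0,0,0.5],"twist":0,"gripper":0},{"translation":[0,0,0.6],"twist":0,"gripper":0}])

```text
clock: 9.0
eef_pos: [657.9, -15.1, 117.9]
tcp_rot: [3.141, -0.007, -0.004]
contact_force: [-1.9, 1.0, 9.7]
opening: -0.003
```

arm_command(plan=[{"translation":[-0.2,0,0.1],"twist":0,"gripper":0},{"translation":[-0.2,0,0.2],"twist":0,"gripper":0},{"translation":[-0.2,0,0.25],"twist":0,"gripper":0},{"translation":[-0.2,0,0.3],"twist":0,"gripper":0},{"translation":[-0.2,0,0.3],"twist":0,"gripper":0}])

```text
clock: 9.42
eef_pos: [656.6, -14.9, 116.5]
tcp_rot: [-3.142, -0.009, -0.005]
contact_force: [0.1, 0.4, 8.5]
opening: 0.002
```

arm_command(plan=[{"translation":[0,0,-1.2],"twist":0,"gripper":0},{"translation":[-2,2,-1.2],"twist":0,"gripper":0},{"translation":[-4.1,3.9,-1.2],"twist":0,"gripper":0},{"translation":[-4.1,3.9,-0.8],"twist":0,"gripper":0},{"translation":[-4.1,3.9,-0.4],"twist":0,"gripper":0}])

```text
clock: 9.83
eef_pos: [614.4, -54.5, 120.8]
tcp_rot: [-3.142, -0.009, -0.006]
contact_force: [-0.5, -0.4, 0.3]
opening: -0.002
```

arm_command(plan=[{"translation":[0,0,0.2],"twist":0,"gripper":0},{"translation":[0,0,0.4],"twist":0,"gripper":0},{"translation":[0,0,0.5],"twist":0,"gripper":0},{"translation":[0,0,0.6],"twist":0,"gripper":0},{"translation":[0,0,0.7],"twist":0,"gripper":0}])

```text
clock: 10.25
eef_pos: [615.0, -54.2, 114.6]
tcp_rot: [3.141, -0.009, -0.005]
contact_force: [-2.6, -1.8, 9.7]
opening: -0.003
```

arm_command(plan=[{"translation":[0,0,0.05],"twist":0,"gripper":0},{"translation":[0,0,0.1],"twist":0,"gripper":0},{"translation":[0,0,0.15],"twist":0,"gripper":0},{"translation":[0,0,0.15],"twist":0,"gripper":0},{"translation":[0,0,0.15],"twist":0,"gripper":0}])

```text
clock: 10.67
eef_pos: [615.1, -54.1, 113.7]
tcp_rot: [3.14, -0.009, -0.004]
contact_force: [-4.9, -3.0, 9.1]
opening: -0.001
```

arm_command(plan=[{"translation":[0,0,-1.2],"twist":0,"gripper":0},{"translation":[0,-4,-1.2],"twist":0,"gripper":0},{"translation":[0,-8.0,-1.2],"twist":0,"gripper":0},{"translation":[0,-8.0,-1.0],"twist":0,"gripper":0},{"translation":[0,-8.0,-0.6],"twist":0,"gripper":0}])

```text
clock: 11.08
eef_pos: [616.4, 28.3, 120.6]
tcp_rot: [3.141, -0.01, -0.001]
contact_force: [0.8, 0.0, -1.3]
opening: 0.003
```

arm_command(plan=[{"translation":[0,0,0.15],"twist":0,"gripper":0},{"translation":[0,0,0.3],"twist":0,"gripper":0},{"translation":[0,0,0.4],"twist":0,"gripper":0},{"translation":[0,0,0.5],"twist":0,"gripper":0},{"translation":[0,0,0.6],"twist":0,"gripper":0}])

```text
clock: 11.5
eef_pos: [616.9, 28.1, 115.5]
tcp_rot: [-3.141, -0.011, -0.002]
contact_force: [-3.5, 4.8, 9.7]
opening: -0.003
```

arm_command(plan=[{"translation":[-0.1,0.2,0.1],"twist":0,"gripper":0},{"translation":[-0.1,0.2,0.2],"twist":0,"gripper":0},{"translation":[-0.1,0.2,0.25],"twist":0,"gripper":0},{"translation":[-0.1,0.2,0.3],"twist":0,"gripper":0},{"translation":[-0.1,0.2,0.3],"twist":0,"gripper":0}])

```text
clock: 11.92
eef_pos: [616.7, 25.9, 113.7]
tcp_rot: [-3.14, -0.013, -0.004]
contact_force: [-1.6, 4.8, 9.6]
opening: -0.003
```

arm_command(plan=[{"translation":[0,0,-1.2],"twist":0,"gripper":0},{"translation":[-2,2,-1.2],"twist":0,"gripper":0},{"translation":[-4.2,4.0,-1.2],"twist":0,"gripper":0},{"translation":[-4.1,4.1,-1.0],"twist":0,"gripper":0},{"translation":[-4.1,4.1,-0.6],"twist":0,"gripper":0}])

```text
clock: 12.33
eef_pos: [575.3, -16.5, 120.1]
tcp_rot: [-3.14, -0.014, -0.007]
contact_force: [0.6, 0.2, 0.1]
opening: -0.0
```

Run:
```python
from h import *
im=grab_frame('scene'); cv2.imwrite('pics/s2.png',cv2.resize(im[170:280,180:330],(750,550),interpolation=cv2.INTER_CUBIC))
```

```text
(no output)
```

View pics/s2.png

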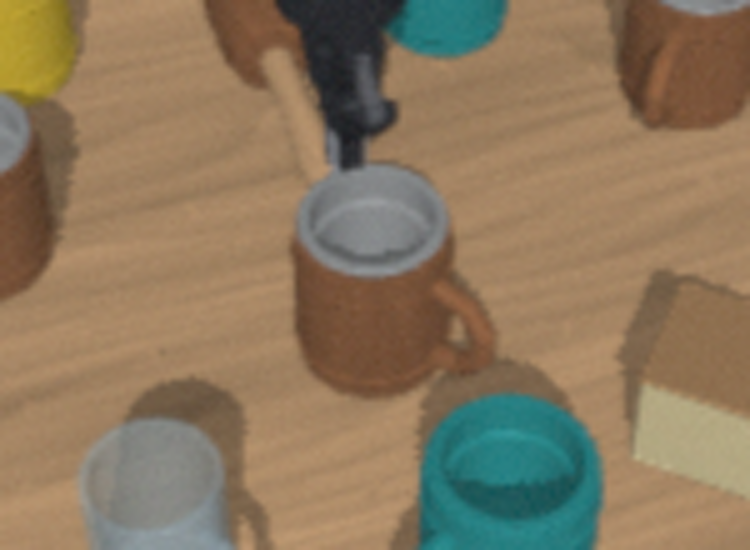

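The liner has sunk about halfway at crop (372,220), the mug is standing, and the neighbours are untouched. I'll continue with -x.

arm_command(plan=[{"translation":[0,-0.15,0.2],"twist":0,"gripper":0},{"translation":[0,-0.15,0.4],"twist":0,"gripper":0},{"translation":[0,-0.15,0.55],"twist":0,"gripper":0},{"translation":[0,-0.15,0.65],"twist":0,"gripper":0},{"translation":[0,-0.15,0.75],"twist":0,"gripper":0}])

```text
clock: 12.8
eef_pos: [576.5, -14.1, 112.2]
tcp_rot: [-3.14, -0.014, -0.005]
contact_force: [-4.0, -1.2, 10.2]
opening: -0.001
```

arm_command(plan=[{"translation":[0,0,0.1],"twist":0,"gripper":0},{"translation":[0,0,0.2],"twist":0,"gripper":0},{"translation":[0,0,0.25],"twist":0,"gripper":0},{"translation":[0,0,0.25],"twist":0,"gripper":0},{"translation":[0,0,0.25],"twist":0,"gripper":0}])

```text
clock: 13.22
eef_pos: [576.5, -14.0, 110.1]
tcp_rot: [-3.141, -0.013, -0.004]
contact_force: [-4.2, -2.5, 7.9]
opening: -0.0
```

arm_command(plan=[{"translation":[0,0,-1.2],"twist":0,"gripper":0},{"translation":[4,0,-1.2],"twist":0,"gripper":0},{"translation":[7.9,0,-1.2],"twist":0,"gripper":0},{"translation":[7.9,0,-1.0],"twist":0,"gripper":0},{"translation":[7.9,0,-0.7],"twist":0,"gripper":0}])

```text
clock: 13.63
eef_pos: [657.5, -13.9, 117.9]
tcp_rot: [-3.141, -0.015, -0.004]
contact_force: [-0.9, 0.1, -0.6]
opening: 0.001
```

arm_command(plan=[{"translation":[-0.2,0,0.2],"twist":0,"gripper":0},{"translation":[-0.2,0,0.4],"twist":0,"gripper":0},{"translation":[-0.2,0,0.5],"twist":0,"gripper":0},{"translation":[-0.2,0,0.6],"twist":0,"gripper":0},{"translation":[-0.2,0,0.7],"twist":0,"gripper":0}])

```text
clock: 14.05
eef_pos: [655.2, -13.6, 111.9]
tcp_rot: [-3.14, -0.015, -0.004]
contact_force: [-2.2, 1.3, 9.1]
opening: -0.0
```

arm_command(plan=[{"translation":[0,0,0.05],"twist":0,"gripper":0},{"translation":[0,0,0.1],"twist":0,"gripper":0},{"translation":[0,0,0.15],"twist":0,"gripper":0},{"translation":[0,0,0.2],"twist":0,"gripper":0},{"translation":[0,0,0.2],"twist":0,"gripper":0}])

```text
clock: 14.47
eef_pos: [654.9, -13.5, 110.9]
tcp_rot: [-3.14, -0.016, -0.004]
contact_force: [-2.4, 0.6, 8.2]
opening: 0.003
```

arm_command(plan=[{"translation":[0,0,-1.2],"twist":0,"gripper":0},{"translation":[-2,2,-1.2],"twist":0,"gripper":0},{"translation":[-4.1,4.0,-1.2],"twist":0,"gripper":0},{"translation":[-4.1,4.0,-0.9],"twist":0,"gripper":0},{"translation":[-4.1,4.0,-0.6],"twist":0,"gripper":0}])

```text
clock: 14.88
eef_pos: [612.7, -54.0, 116.9]
tcp_rot: [-3.14, -0.016, -0.005]
contact_force: [0.9, -0.3, -0.7]
opening: 0.003
```

arm_command(plan=[{"translation":[0.2,0,0.2],"twist":0,"gripper":0},{"translation":[0.2,0,0.4],"twist":0,"gripper":0},{"translation":[0.2,0,0.55],"twist":0,"gripper":0},{"translation":[0.2,0,0.7],"twist":0,"gripper":0},{"translation":[0.2,0,0.8],"twist":0,"gripper":0}])

```text
clock: 15.3
eef_pos: [615.5, -53.6, 109.3]
tcp_rot: [-3.14, -0.016, -0.005]
contact_force: [-2.5, 0.6, 9.5]
opening: -0.004
```

arm_command(plan=[{"translation":[0,0,0.05],"twist":0,"gripper":0},{"translation":[0,0,0.1],"twist":0,"gripper":0},{"translation":[0,0,0.15],"twist":0,"gripper":0},{"translation":[0,0,0.2],"twist":0,"gripper":0},{"translation":[0,0,0.2],"twist":0,"gripper":0}])

```text
clock: 15.72
eef_pos: [615.9, -53.6, 108.9]
tcp_rot: [-3.141, -0.017, -0.004]
contact_force: [-7.2, -0.9, 17.8]
opening: 0.001
```

The -y side stopped hard at 108.9 with 18 N. Next is +y.

arm_command(plan=[{"translation":[0,0,-1.0],"twist":0,"gripper":0},{"translation":[0,-4,-1.0],"twist":0,"gripper":0},{"translation":[0,-7.9,-1.0],"twist":0,"gripper":0},{"translation":[0,-7.9,-0.8],"twist":0,"gripper":0},{"translation":[0,-7.9,-0.5],"twist":0,"gripper":0}])

```text
clock: 16.13
eef_pos: [616.6, 27.5, 114.3]
tcp_rot: [-3.141, -0.018, -0.001]
contact_force: [1.5, -0.2, -0.7]
opening: -0.004
```

arm_command(plan=[{"translation":[-0.1,0.1,0.2],"twist":0,"gripper":0},{"translation":[-0.1,0.1,0.35],"twist":0,"gripper":0},{"translation":[-0.1,0.1,0.45],"twist":0,"gripper":0},{"translation":[-0.1,0.1,0.55],"twist":0,"gripper":0},{"translation":[-0.1,0.1,0.6],"twist":0,"gripper":0}])

```text
clock: 16.55
eef_pos: [615.8, 26.2, 109.1]
tcp_rot: [-3.139, -0.018, -0.002]
contact_force: [-3.8, 5.9, 11.4]
opening: 0.003
```

arm_command(plan=[{"translation":[0,0,0.05],"twist":0,"gripper":0},{"translation":[0,0,0.1],"twist":0,"gripper":0},{"translation":[0,0,0.15],"twist":0,"gripper":0},{"translation":[0,0,0.2],"twist":0,"gripper":0},{"translation":[0,0,0.2],"twist":0,"gripper":0}])

```text
clock: 16.97
eef_pos: [616.1, 25.8, 108.9]
tcp_rot: [-3.138, -0.018, -0.004]
contact_force: [-7.4, 5.2, 17.9]
opening: 0.002
```

Both y sides are home at 108.9. Next are +x and -x.

arm_command(plan=[{"translation":[0,0,-1.0],"twist":0,"gripper":0},{"translation":[2,2,-1.0],"twist":0,"gripper":0},{"translation":[3.8,4.0,-1.0],"twist":0,"gripper":0},{"translation":[3.8,4.0,-0.8],"twist":0,"gripper":0},{"translation":[3.8,4.0,-0.5],"twist":0,"gripper":0}])

```text
clock: 17.38
eef_pos: [654.6, -16.3, 114.7]
tcp_rot: [-3.138, -0.019, -0.007]
contact_force: [0.0, 0.5, 0.0]
opening: 0.004
```

arm_command(plan=[{"translation":[0,0,0.2],"twist":0,"gripper":0},{"translation":[0,0,0.35],"twist":0,"gripper":0},{"translation":[0,0,0.45],"twist":0,"gripper":0},{"translation":[0,0,0.55],"twist":0,"gripper":0},{"translation":[0,0,0.6],"twist":0,"gripper":0}])

```text
clock: 17.8
eef_pos: [654.6, -15.9, 109.1]
tcp_rot: [-3.138, -0.019, -0.006]
contact_force: [-1.6, 0.2, 6.7]
opening: -0.0
```

arm_command(plan=[{"translation":[0,0,0.05],"twist":0,"gripper":0},{"translation":[0,0,0.1],"twist":0,"gripper":0},{"translation":[0,0,0.15],"twist":0,"gripper":0},{"translation":[0,0,0.2],"twist":0,"gripper":0},{"translation":[0,0,0.2],"twist":0,"gripper":0}])

```text
clock: 18.22
eef_pos: [655.6, -15.7, 109.0]
tcp_rot: [-3.139, -0.022, -0.006]
contact_force: [-2.1, -1.5, 12.7]
opening: 0.001
```

arm_command(plan=[{"translation":[0,0,-1.0],"twist":0,"gripper":0},{"translation":[-4,0,-1.0],"twist":0,"gripper":0},{"translation":[-7.9,0,-1.0],"twist":0,"gripper":0},{"translation":[-7.9,0,-0.8],"twist":0,"gripper":0},{"translation":[-7.9,0,-0.5],"twist":0,"gripper":0}])

```text
clock: 18.63
eef_pos: [574.4, -14.9, 112.7]
tcp_rot: [-3.139, -0.021, -0.005]
contact_force: [1.4, 0.7, 1.2]
opening: -0.001
```

arm_command(plan=[{"translation":[0.1,0,0.15],"twist":0,"gripper":0},{"translation":[0.1,0,0.3],"twist":0,"gripper":0},{"translation":[0.1,0,0.4],"twist":0,"gripper":0},{"translation":[0.1,0,0.45],"twist":0,"gripper":0},{"translation":[0.1,0,0.5],"twist":0,"gripper":0}])

```text
clock: 19.05
eef_pos: [576.9, -14.8, 108.9]
tcp_rot: [-3.139, -0.022, -0.005]
contact_force: [-5.8, 1.7, 19.4]
opening: 0.001
```

arm_command(plan=[{"translation":[0,0,0.05],"twist":0,"gripper":0},{"translation":[0,0,0.1],"twist":0,"gripper":0},{"translation":[0,0,0.15],"twist":0,"gripper":0},{"translation":[0,0,0.2],"twist":0,"gripper":0},{"translation":[0,0,0.2],"twist":0,"gripper":0}])

```text
clock: 19.47
eef_pos: [577.9, -14.7, 108.9]
tcp_rot: [-3.139, -0.023, -0.005]
contact_force: [-8.7, 0.9, 23.7]
opening: 0.0
```

-x is home (108.9 at 24 N). I'll give +x one firmer press as a check, then retreat and look.

arm_command(plan=[{"translation":[0,0,-0.8],"twist":0,"gripper":0},{"translation":[4,0,-0.8],"twist":0,"gripper":0},{"translation":[7.7,0,-0.8],"twist":0,"gripper":0},{"translation":[7.7,0,-0.5],"twist":0,"gripper":0},{"translation":[7.7,0,-0.2],"twist":0,"gripper":0}])

```text
clock: 19.88
eef_pos: [657.4, -15.1, 112.7]
tcp_rot: [-3.139, -0.025, -0.005]
contact_force: [-1.0, 1.2, 0.4]
opening: 0.0
```

arm_command(plan=[{"translation":[0,0,0.15],"twist":0,"gripper":0},{"translation":[0,0,0.3],"twist":0,"gripper":0},{"translation":[0,0,0.4],"twist":0,"gripper":0},{"translation":[0,0,0.45],"twist":0,"gripper":0},{"translation":[0,0,0.5],"twist":0,"gripper":0}])

```text
clock: 20.3
eef_pos: [657.5, -15.1, 109.0]
tcp_rot: [-3.139, -0.026, -0.005]
contact_force: [-1.8, -0.1, 13.8]
opening: 0.002
```

arm_command(plan=[{"translation":[0,0,0.05],"twist":0,"gripper":0},{"translation":[0,0,0.1],"twist":0,"gripper":0},{"translation":[0,0,0.15],"twist":0,"gripper":0},{"translation":[0,0,0.15],"twist":0,"gripper":0},{"translation":[0,0,0.15],"twist":0,"gripper":0}])

```text
clock: 20.72
eef_pos: [657.8, -15.1, 109.0]
tcp_rot: [-3.139, -0.028, -0.005]
contact_force: [-1.9, 0.8, 11.6]
opening: 0.003
```

All four sides are at 108.9–109.0. I'll lift away and look again.

arm_command(plan=[{"translation":[0,0,-4],"twist":0,"gripper":0},{"translation":[0,0,-8],"twist":0,"gripper":0},{"translation":[-2,3.5,-12],"twist":0,"gripper":0},{"translation":[-4.2,7.3,-14.7],"twist":0,"gripper":0},{"translation":[-4.2,7.3,-14.7],"twist":0,"gripper":0}])

```text
clock: 21.13
eef_pos: [610.4, -90.0, 257.6]
tcp_rot: [-3.14, -0.03, -0.005]
contact_force: [0.5, -0.3, 0.0]
opening: 0.001
```

Run:
```python
from h import *
m=camera_model('wrist'); im=grab_frame('wrist'); cv2.imwrite('pics/w4.png',im); np.save('w4.npy',m,allow_pickle=True)
```

arm_command(plan=[{"translation":[0,-7,0],"twist":0,"gripper":0},{"translation":[0,-13,0],"twist":0,"gripper":0},{"translation":[0,-20,0],"twist":0,"gripper":0},{"translation":[0,-20,0],"twist":0,"gripper":0},{"translation":[0,-20,0],"twist":0,"gripper":0}])

```text
clock: 21.6
eef_pos: [610.1, 110.6, 259.1]
tcp_rot: [-3.141, -0.031, -0.006]
contact_force: [-0.3, -0.6, -1.2]
opening: -0.002
```

Run:
```python
from h import *
m=camera_model('wrist'); im=grab_frame('wrist'); cv2.imwrite('pics/w3.png',im); np.save('w3.npy',m,allow_pickle=True)
t=grab_frame('top'); s=grab_frame('scene'); cv2.imwrite('pics/top3.png',t); cv2.imwrite('pics/scene3.png',s)
for n,c in (('top',t),('scene',s)):
    d=cv2.absdiff(c,cv2.imread(f'pics/{n}0.png')).max(2); cv2.imwrite(f'pics/d{n}.png',np.hstack([c,cv2.cvtColor(np.clip(d*2,0,255).astype(np.uint8),cv2.COLOR_GRAY2BGR)])[:, ::1] if 0 else cv2.cvtColor(np.clip(d.astype(int)*2,0,255).astype(np.uint8),cv2.COLOR_GRAY2BGR))
c=lambda im,x,y,r=50:cv2.resize(im[max(0,y-r):y+r,x-r:x+r],(390,390))
cv2.imwrite('pics/fin.png',np.hstack([c(cv2.imread('pics/w4.png'),251,108,65),c(s,255,220,40)]))
cv2.imwrite('pics/dd.png',cv2.resize(np.hstack([cv2.imread('pics/dtop.png'),cv2.imread('pics/dscene.png')]),(800,300)))
```

```text
(no output)
```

View pics/w3.png

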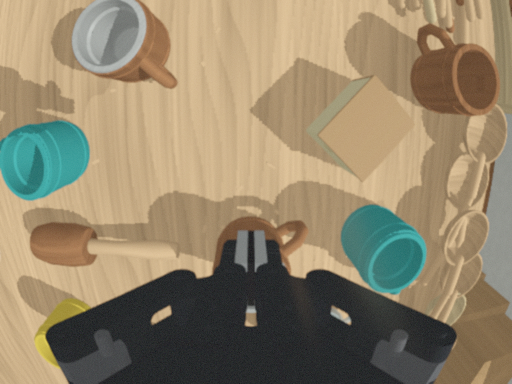

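View pics/fin.png

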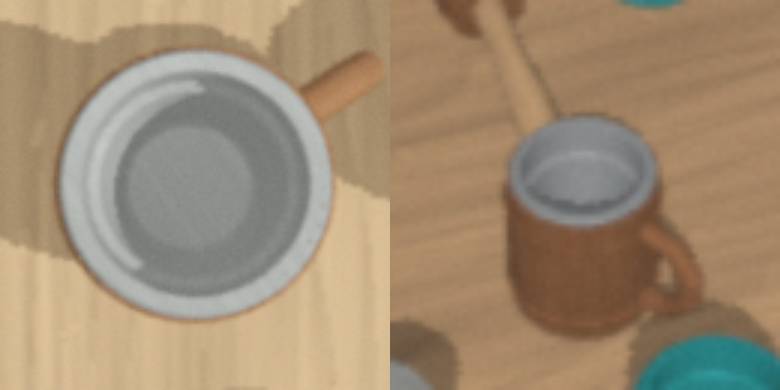

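View pics/dd.png

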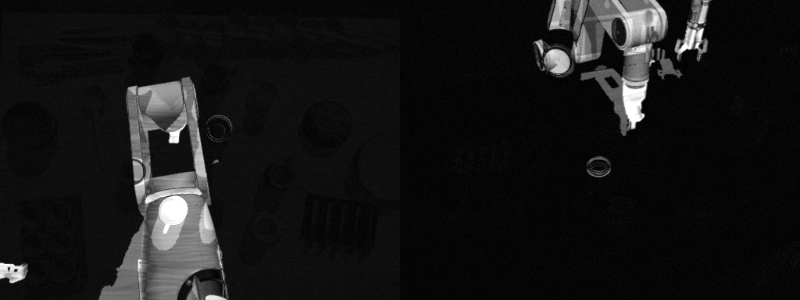

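In the difference images only the liner ring and the arm changed. The close-ups show the lip flush with wood visible evenly all round it. One numeric check of the lip, then I'll hand in.

Run:
```python
from h import *
im=cv2.imread('pics/w4.png'); m=np.load('w4.npy',allow_pickle=True).item(); _,e=lipc(im,(251,108),54)
p=onz('wrist',epts(e),108,m); print(e,p.mean(0).round(1),np.ptp(p,axis=0).round(1))
s=sense(); print(s['clock'],s['contact_force'].round(1)); print(job.sign_off())
```

```text
((250.685791015625, 103.81929779052734), (88.85835266113281, 90.31694030761719), 92.32874298095703) [614.7 -14.1 108. ] [88.  87.9  0. ]
21.75 [ 0.  -1.2 -0.4]
the job is handed in; nothing more can be done
None
```

The liner is tapped fully home in the middle brown mug, and I handed the job in at 21.75 s. I pressed the lip with the shut fingertips, alternating between opposite sides around the rim. Most taps sank a side 2–4 mm. By my tap heights the lean stayed at about 2–3° or less.

- **Seating:** all four sides stopped hard at 108.9–109.0 mm, against a home height of 109 mm. The final presses were about 12–24 N.
- **Lip:** in the last wrist picture it measures 88.0 × 87.9 mm at home height, centred at (615, -14), the same place as at the start.
- **Surroundings:** comparing before and after pictures, only the liner ring and the arm changed. The parts of the table hidden behind the arm could not be compared in the top view. The mug stands where it was.
- **One disagreement:** the first stereo estimate gave a lean of about 1.4°. Touching the lip showed about 1.9° in y, plus about 1.9° in x that stereo put at only 0.3°. I worked from the touch readings.

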